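# Turn the kit carousel to its stop and hang up the hand pump

## Robot

A 6-joint arm with a two-finger parallel gripper is mounted at the origin on the work surface. World frame = base frame: x ahead of the robot, y to its left, z up, the work surface at z = 0. Lengths are in mm, angles in rad, forces in N, time in s.
With the tool pointing down it reaches from about 350 to 975 mm from the base axis. Payload 4.9 kg.
Tool frame: the origin (TCP) lies midway between the tips of the shut fingers; the grasp point (between the pads) lies robot.grip_depth behind it (robot.grip_depth is the distance from the TCP to the grasp point, in mm); z points along the fingers, y is the line along which they close (so a half turn about z gives the same grasp; the last joint's range is limited). The gripper opens to 85 mm and grips with 20 to 120 N. Pads are 22 mm wide; open, the fingers measure 114 mm over their backs; the gripper's body (76 mm by 85 mm) begins 54 mm behind the grasp point. The pads swing forward as they close: fully open they stand 13 mm farther back than shut.
Start: joints at [-1.465, 0.053, 1.613, -0, 1.476, -0.119], TCP at [139.316, -609.256, 231.304] pointing down, gripper open.
Joint ranges: [-3.01, 3.01], [-1.01, 2.22], [0.06, 2.58], [-1.02, 4.17], [0.09, 2.62], [-3.14, 3.14]. Speed limits (rad/s): [2.57, 2.57, 3.14, 3.14, 3.14, 3.14].

## Interface

Orientations are given as a 3x3 rotation matrix whose columns are the frame's x, y, z axes.
In Python, from station import robot gives the robot as it stands.
- The arm moves only by the tool drive_tool, never from a script. Its argument "plan" is text: rows parted by semicolons, each of 5 numbers parted by spaces: the opening, from -1 (shut) to 1 (fully open), then the shift along the tool's x, y, z in cm, then the turn about the tool's z in rad. A call has exactly 8 rows; each row is the pose to reach, as a shift and turn from the pose commanded when the call began, along the tool's axes at that moment; what a row does not reach only later rows make up. A row lasts 1/8 s, in which the tool goes at most 62.5 mm and 10.7 degrees, less where a joint would pass 70% of its speed; a pose out of reach is approached as far as the arm can. A call with a gripper value outside its range is refused whole. The fingers move at their own pace and stop on an object; the grip force is fixed at half the most. Time passes only in rows, so rows that repeat a pose let the fingers close, or fill a call up. It gives the time, the measured TCP pose, the force, the opening and the grip force at its end, in the units of the state.
- robot.sense(): the state, without advancing time (a new reading comes with each control period).
- robot.snapshot(name): name is "side" or "top"; returns a dict with "pixels" (420x560x3 uint8, red, green, blue), "fovy" (degrees; the focal length in pixels is half the picture's height over the tangent of half this angle, whatever the lens; pixels are square), "cx", "cy" (the principal point, pixels), "R" (3x3) and "t" (3): a world point X has camera coordinates R X + t. Camera axes: x right, y down, z forward; pixel columns grow to the right and rows downward; lengths in mm; the calibration is good to about 2 mm. A picture is of the moment at which its call begins. There is no depth.
- robot.job_done(): hands the job in; it is judged then, once.
The state is a dict: "t": time; "qpos": joint angles; "dq": joint speeds; "joint_torque": joint torques, N m; "eef_pos": TCP position; "ee_rot": TCP orientation; "wrist_force": force on the tool from outside, world axes, zero at the start; "ft_torque": the same for the moment, N m; "finger_gap": opening from 0.0 (shut) to 1.0 (fully open); "finger_force": force on a finger pad.
Only numpy, scipy, OpenCV 4.12 (cv2) and the standard library are available. Lean on these libraries where they do the work, as an engineer would, in place of code of your own. Each camera call takes 0.05 s, during which the arm holds its last target. There are 200 camera calls.

## Task

Push the hook carousel round clockwise (seen from above) with closed fingers until it comes up against its stop, which brings the one empty hook to the front, and lean on it there firmly for about a second, with roughly 10 N, so that its catch takes. Then hang the small hand pump by its loop handle over that hook and press it down lightly with a few newtons until it bears on the hook before letting go. Never load the carousel with more than 20 N, leave the hook at the front, and do not disturb the other things.

Things in the scene. Friction and masses are not known exactly. Their poses are not given: they have to be found in the camera images.
- carousel: Hook carousel fixed to the ledge: round wooden foot 170 mm wide, 20 high; steel post 22 mm wide with a round 34 mm stop collar at 172 to 184 mm height; above it the turning head (rack). Origin on the axis at the ledge. The collar is set differently each time: at the stop the empty hook points along this body's -x, give or take 0.2 rad; only feel tells. Over 20 N on any part damages it.
- rack: Turning head: wooden hub 48 mm wide at 185 to 215 mm height with four steel hooks, nothing above; origin on the axis at 185 mm; -x along the empty hook. Starts 0.7 to 1.2 rad anticlockwise (seen from above) of its rigid stop, the empty hook on the robot's right. Friction 0.14 N m (2 N at 75 mm); stays where left. Catch: at rest at the stop, fingers pushing it with 6 to 20 N (aim at 11) for 0.4 s or more.
- rack_axis (a point): Point on the turning axis at the height of the hook arms' centre line, 200 mm above the ledge; turns with the head. The three other hooks, like the empty one and at 90, 180 and 270 degrees from it, are taken by a stopwatch, a hand brush and a padlock, fast to them, at most 54 mm wide, hanging below the arms.
- free_hook (a point): Point on the centre line of the empty hook's arm, 85 mm out from the axis, 200 mm above the ledge; turns with the head; -x points outward along the arm, z up. The arm is a level steel bar 8 mm thick from the hub (24 mm from the axis) to 112 mm, where it turns up.
- hook_end (a point): Top of the empty hook's upturned end (8 mm thick): 112 mm out from the axis, 18 mm above the arm's centre line.
- pump: Small black hand pump standing upright, loose, 110 to 230 g, 150 mm high; origin under its centre, z up. Foot 60 mm wide, 6 high; barrel 30 mm wide to 80 mm height, collar 38 mm wide to 92; then a rigid rectangular loop handle from 100 to 150 mm, 46 mm wide along its y, 12 mm thick along its x, bars 7 mm thick. Grip it from above across the 46 mm.
- pump_loop (a point): Centre of the loop opening, 125 mm above the foot. The opening is 32 mm wide (pump's y), 36 mm high, and goes through along the pump's x. Passing over the upturned end with this point 7 mm above the arm's centre line leaves 7 mm above and below. Hung, this point lies 14 mm below the arm's centre line, anywhere between hub and upturned end.
- pump_top (a point): Top of the loop's upper bar, 25 mm above the centre of the opening. The underside of this bar rests on the hook's arm. It is seated once, still gripped, it has pressed down on the arm with 3 to 20 N (aim at 6 to 12) for 0.2 s.
- bottle: Bystander: grey hard silicone bottle, 66 mm across, 155 mm high, upright; origin under its centre.
- tin: Bystander: small can, 64 mm across, 85 mm high, upright; origin under its centre.
- tube: Bystander: cardboard shuttle tube lying on the ledge behind, 70 mm thick, 390 mm long along its own x; origin under its centre.
- stand: Bystander: wooden shuttle stand, 90 x 150 mm, 110 mm high with two shuttlecocks; origin under its centre.
- mug: Bystander: white mug, 80 mm across, 90 mm high; origin under its centre.
- tape: Bystander: roll of grip tape lying flat, 68 mm across, 28 mm high; origin under its centre.
- shuttle: Bystander: loose shuttlecock standing on its skirt, 64 mm across, 90 mm high; origin under its centre.
Not all that is in view belongs to the job. What is shaped like the pump but yellow is not meant.

How it is judged (in metres and radians):
On the way, in this order (a step that is already met when the one before it is completed fails the run):
1. the carousel is at rest against its stop, the empty hook at the front, and the fingers lean on it with more than 6 N, for 0.4 s (angle between the x axis of rack and the x axis of carousel, either way round below 0.27 rad and angular speed of rack below 0.06 rad/s and contact force between the fingers and carousel above 6 N), for 0.4 s.
2. the pump's loop is over the empty hook and, still gripped, pressed on the hook with more than 3 N, for 0.2 s (z of pump_loop in the frame of free_hook between -0.022 and -0.008 m and x of pump_loop in the frame of free_hook between -0.024 and 0.055 m and y of pump_loop in the frame of free_hook between -0.012 and 0.012 m and contact force between pump and carousel above 3 N and contact force between the fingers and pump above 2 N and angle between the x axis of rack and the x axis of carousel, either way round below 0.27 rad), for 0.2 s.
At the end, for the whole second after the job is handed in: The pump hangs by its loop from the empty hook, let go: loop centre 8 to 22 mm below the arm centre line, between hub and upturned end, within 12 mm sideways, upright within 0.35 rad, below 0.08 m/s, bearing on it; the hook points to the front (within 0.27 rad of the carousel -x) (z of pump_loop in the frame of free_hook between -0.022 and -0.008 m and x of pump_loop in the frame of free_hook between -0.024 and 0.055 m and y of pump_loop in the frame of free_hook between -0.012 and 0.012 m and angle between the x axis of rack and the x axis of carousel, either way round below 0.27 rad and angle between pump's own z axis and vertical below 0.35 rad and linear speed of pump below 0.08 m/s and contact force between pump and carousel above 0.3 N); the robot touches nothing.
It fails at once if the carousel is loaded with more than 20 N (contact force between carousel and anything else above 20 N).
It fails at once if a bystander is moved by more than 30 mm (distance of any of bottle, tin, tube, stand, mug, tape, shuttle from where it was at the start of the episode above 0.03 m).
It also fails if it takes over 72 s, if anything falls off the work surface, if the arm or the gripper's body presses on something with over 40 N, if the wrist force passes 120 N, or if a joint passes its speed limit or range.

## Working session

There is one attempt and no reset: what is moved stays moved. The work goes in short steps, Python scripts to look and compute and a tool call to move; the robot and the scene stay as the last step left them, time stands still between calls to the robot, and variables do not carry over. Pictures are saved under pics/ and viewed, at most 10 in all, crops included, and the job is handed in when it is done.

Besides the shell and the picture viewer there is one more tool, called after ">>>" by a JSON object that holds its "fn" and its "kwargs". drive_tool: Moves the arm, as the interface text tells. Its arguments: {"type":"object","properties":{"plan":{"type":"string"}},"required":["plan"]}

```bash
ls; mkdir -p pics
cat > h.py <<'E'
import numpy as np, cv2
from station import robot
def snap(n,f):
    s=robot.snapshot(n); cv2.imwrite('pics/'+f,cv2.cvtColor(s['pixels'],cv2.COLOR_RGB2BGR)); return s
def ray(s,u,v):
    f=s['pixels'].shape[0]/2/np.tan(np.radians(s['fovy'])/2)
    R=np.array(s['R']);t=np.array(s['t'])
    d=R.T@np.array([(u-s['cx'])/f,(v-s['cy'])/f,1]); return -R.T@t,d
def plane(s,u,v,z):
    c,d=ray(s,u,v); return c+d*(z-c[2])/d[2]
def proj(s,X):
    f=s['pixels'].shape[0]/2/np.tan(np.radians(s['fovy'])/2)
    p=np.array(s['R'])@np.array(X)+np.array(s['t']); return np.array([s['cx'],s['cy']])+f*p[:2]/p[2]
def tri(s1,p1,s2,p2):
    c1,d1=ray(s1,*p1);c2,d2=ray(s2,*p2)
    a=np.linalg.lstsq(np.c_[d1,-d2],c2-c1,rcond=None)[0]
    A=c1+a[0]*d1;B=c2+a[1]*d2; return (A+B)/2,np.linalg.norm(A-B)
E
python3 - <<'E'
from h import *
import pickle
np.set_printoptions(precision=3,suppress=True)
for n in('top','side'):
    s=snap(n,n+'0.png'); print(n,s['fovy'],s['cx'],s['cy'],(-np.array(s['R']).T@s['t'])); print(np.array(s['R']))
    pickle.dump(s,open(n+'0.pkl','wb'))
print(robot.sense(), robot.grip_depth)
E
```

```text
pics
top 43.31232776956125 282.55795742143334 213.2763186168622 [ 449.35  -15.77 1473.07]
[[ 0.003 -1.    -0.018]
 [-0.997 -0.001 -0.083]
 [ 0.083  0.018 -0.996]]
side 46.68905712898021 284.42244166128285 211.33983753270212 [-379.896  715.871 1004.706]
[[-0.604 -0.797  0.023]
 [-0.478  0.339 -0.81 ]
 [ 0.638 -0.5   -0.586]]
{'t': 0.1, 'qpos': array([-1.465,  0.053,  1.614, -0.   ,  1.476, -0.119]), 'dq': array([-0.001, -0.002, -0.003, -0.001,  0.001, -0.001]), 'joint_torque': array([ -0.   , -39.49 , -37.137,  -0.   ,   0.004,  -0.   ]), 'eef_pos': array([ 139.258, -608.703,  230.18 ]), 'ee_rot': array([[ 0.975,  0.223, -0.   ],
       [ 0.223, -0.975,  0.002],
       [ 0.   , -0.002, -1.   ]]), 'wrist_force': array([-0.583, -0.575, -0.015]), 'ft_torque': array([ 0.023, -0.019, -0.017]), 'finger_force': 0.0, 'finger_gap': 0.9982165524411643} 18.700000000000003
```

View pics/top0.png

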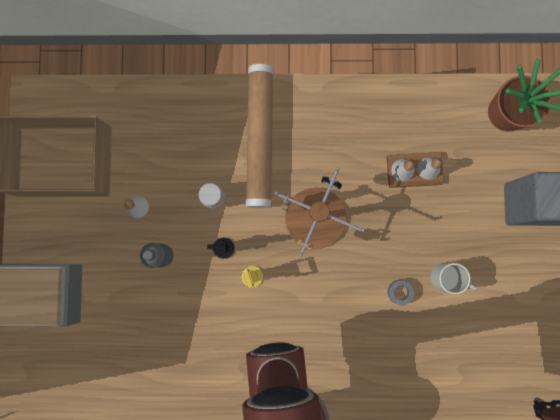

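View pics/side0.png

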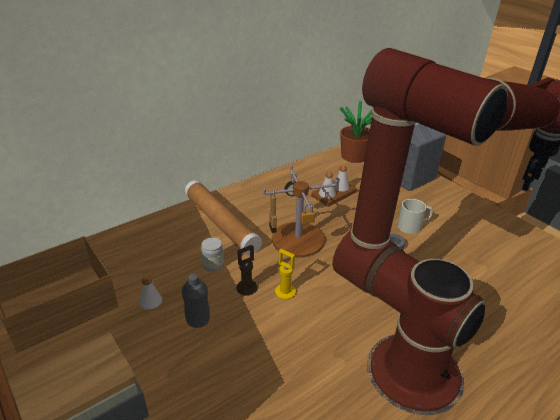

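Top view: hub (319,212), hook tips (363,230), (303,253), (277,194), (336,170). The right-hand one (363,230) looks to be the empty hook. There are two pump-shaped things: the black one at top (223,248) / side (247,270), and the yellow one at top (253,276) / side (286,275), which is not meant. The dark bottle at (155,255) isn't the pump. I choose the black one and check it close up.

Run:
```python
from h import *
a=cv2.imread('pics/top0.png')[160:290,190:380]; b=cv2.imread('pics/side0.png')[160:310,225:355]
A=cv2.resize(a,None,fx=2.9,fy=2.9,interpolation=cv2.INTER_CUBIC)
B=cv2.resize(b,None,fx=3.9,fy=3.9,interpolation=cv2.INTER_CUBIC)
A=A[:, :]; H=max(A.shape[0],B.shape[0]); W=np.zeros((H,A.shape[1]+B.shape[1],3),np.uint8)
W[:A.shape[0],:A.shape[1]]=A; W[:B.shape[0],A.shape[1]:]=B
W=cv2.resize(W,(800,int(H*800/W.shape[1]))); print(W.shape,A.shape,B.shape); cv2.imwrite('pics/crop1.png',W)
```

```text
(442, 800, 3) (377, 551, 3) (585, 507, 3)
```

View pics/crop1.png

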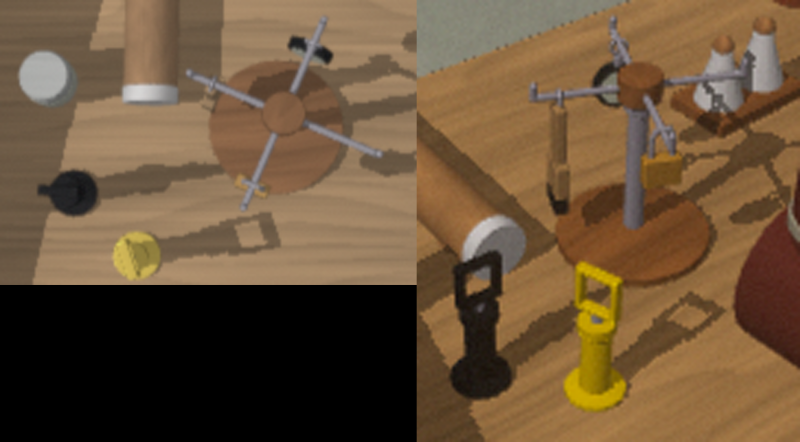

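The crop confirms it. The black pump has a standing loop, and in the side view the right arm is bare, with the padlock in front, the brush on the left and the stopwatch behind. Next I measure.

Run:
```python
from h import *
import pickle
np.set_printoptions(precision=1,suppress=True)
T=pickle.load(open('top0.pkl','rb'));S=pickle.load(open('side0.pkl','rb'))
hub=plane(T,319,211.5,215); print('hub top',hub,'in side',proj(S,hub),'foot centre',plane(T,317.5,218,20))
tip=plane(T,362.4,230.2,218); d=tip-hub; print('tip',tip,np.hypot(*d[:2]),'ang from -x to -y',np.arctan2(-d[1],-d[0]))
def crop(s):return (225-225)
print('side tip expected',proj(S,tip),'seen',(225+(747-417)/2.95,160+72/2.95))
# black mask
for s,n,box in((T,'T',(200,230,245,265)),(S,'S',(230,240,262,300))):
    p=s['pixels'];x0,y0,x1,y1=box
    m=(p.max(2)<45)[y0:y1,x0:x1]
    k,l,st,c=cv2.connectedComponentsWithStats(m.astype(np.uint8))
    i=1+st[1:,4].argmax(); print(n,st[i],c[i]+[x0,y0])
    for r in (l==i): print(''.join('#' if q else '.' for q in r))
```

```text
hub top [558.5 -80.  215. ] in side [300.8 185. ] foot centre [557.5 -85.8  20. ]
tip [ 514.  -182.4  218. ] 111.70800035501915 ang from -x to -y 1.1602496755158775
side tip expected [336.3 180.1] seen (336.864406779661, 184.40677966101694)
T [  8   8  26  20 325] [222.6 247.4]
.............................................
.............................................
.............................................
.............................................
.............................................
.............................................
.............................................
.............................................
.......................#.....................
...................##########................
.................#############...............
................################.............
................################.............
...............##################............
..............###################............
.........#########################...........
........##########################...........
........##########################.....
[... 2106 characters left out ...]
.......
............##########..........
............##########..........
...........#############........
.........################.......
.........#################......
........##################......
.......####################.....
.......####################.....
.......####################.....
.......####################.....
.......####################.....
.......###################......
........#################.......
.........###############........
..........############..........
............########............
................................
................................
................................
................................
................................
```

Run:
```python
from h import *
import pickle
np.set_printoptions(precision=1,suppress=True)
T=pickle.load(open('top0.pkl','rb'));S=pickle.load(open('side0.pkl','rb'))
f=plane(T,224,247.6,6); print('foot T',f, 'foot S',plane(S,247,287.5,4))
print('width foot', np.linalg.norm(plane(T,214,248,6)-plane(T,234,248,6)))
# loop centre side: opening approx
print('loop centre pred side',proj(S,[f[0],f[1],125]),'top loop end pred',proj(T,[f[0],f[1]+23,146]))
a=plane(S,239,250.5,146);b=plane(S,252.5,246.5,146);print('bar ends',a,b,b-a)
for yaw in(-.4,-.2,0,.2,.4):
    u=np.array([-np.sin(yaw),np.cos(yaw),0])*19.5
    c=np.array([f[0],f[1],146.])
    print(yaw,proj(S,c+u),proj(S,c-u),proj(T,c+u),proj(T,c-u))
```

```text
foot T [475.8 172.9   6. ] foot S [473.4 175.4   4. ]
width foot 55.60324072940115
loop centre pred side [246.3 254.9] top loop end pred [207.7 246.6]
bar ends [481.8 192.  146. ] [474.5 153.  146. ] [ -7.3 -39.    0. ]
-0.4 [239. 250.] [253.2 248. ] [209.8 243.5] [224.  249.6]
-0.2 [239.4 250.9] [252.8 247.1] [209.3 245. ] [224.4 248.1]
0 [240.1 251.7] [252.1 246.3] [209.1 246.6] [224.6 246.6]
0.2 [241.  252.4] [251.2 245.6] [209.2 248.1] [224.5 245. ]
0.4 [242.1 253. ] [250.1 245.1] [209.7 249.6] [224.  243.6]
```

Carousel axis is about (558,-81), and the empty hook sits 1.16 rad from -x towards -y (tip radius 112, as it should be). The pump is at (475,174), with its loop y nearly along world y. Moving now, fingers shut, to the space behind the empty arm.

>>> {"fn": "drive_tool", "kwargs": {"plan": "-1 4.8 -3 0 0.08; -1 9.6 -6.1 0 0.16; -1 14.4 -9.2 0 0.24; -1 19.2 -12.2 0 0.32; -1 24 -15.2 0 0.4; -1 28.8 -18.3 0 0.48; -1 33.6 -21.3 0 0.56; -1 38.4 -24.4 0 0.63"}}

```text
t: 1.1
eef_pos: [460.2, -284.1, 230.9]
ee_rot: [[0.918, -0.396, -0.0], [-0.396, -0.918, 0.0], [-0.0, -0.0, -1.0]]
wrist_force: [0.7, -0.6, 0.3]
finger_gap: 0.001
finger_force: 0.0
```

```bash
cat >> h.py <<'E'
def rel(tgt,nom=None):
    """shift in cm along tool axes from current pose to world target"""
    s=robot.sense(); return (s['ee_rot'].T@(np.array(tgt)-s['eef_pos']))/10
def st():
    s=robot.sense(); np.set_printoptions(precision=3,suppress=True)
    R=s['ee_rot'];print('t',s['t'],'pos',s['eef_pos'],'xdir deg',np.degrees(np.arctan2(R[1,0],R[0,0])),'zaxis',R[:,2],'q',s['qpos'],'F',s['wrist_force'],'ff',s['finger_force'],'gap',s['finger_gap'])
E
python3 -c "
from h import *
st(); print(rel([566,-178,230]),rel([566,-178,183]))"
```

```text
t 1.1 pos [ 460.165 -284.111  230.903] xdir deg -23.353225740680237 zaxis [-0.  0. -1.] q [-0.691 -0.149  1.808 -0.     1.483  1.288] F [ 0.667 -0.569  0.302] ff 0.0 gap 0.0011997561750403758
[  5.51  -13.937   0.089] [  5.512 -13.937   4.789]
```

>>> {"fn": "drive_tool", "kwargs": {"plan": "-1 1.8 -4.6 -1 0; -1 3.6 -9.3 -1 0; -1 5.5 -13.9 -1 0; -1 5.5 -13.9 1 0; -1 5.5 -13.9 3 0; -1 5.5 -13.9 4.7 0; -1 5.5 -13.9 4.7 0; -1 5.5 -13.9 4.7 0"}}

```text
t: 2.1
eef_pos: [564.5, -180.5, 184.7]
ee_rot: [[0.919, -0.395, 0.001], [-0.395, -0.919, -0.0], [0.001, 0.0, -1.0]]
wrist_force: [-0.0, 1.0, 0.7]
finger_gap: 0.003
finger_force: 0.0
```

Run:
```python
from h import *
st()
s=robot.sense();R=s['ee_rot'];p=s['eef_pos']
C=np.array([558,-81]); 
def table(r,off):
    for k in range(0,11):
        phi=1.16-0.1*k   # arm angle from -x toward -y
        a=np.array([-np.cos(phi),-np.sin(phi)]);t=np.array([a[1],-a[0]])
        q=C+r*a-t*off
        d=R.T@np.r_[q-p[:2],0]/10; print(round(phi,2),q,d,'turn',.1*k)
table(80,13)
```

```text
t 2.1 pos [ 564.485 -180.457  184.71 ] xdir deg -23.27799107151712 zaxis [ 0.001 -0.    -1.   ] q [-0.435  0.009  1.737 -0.     1.396  1.542] F [-0.049  0.999  0.721] ff 0.0 gap 0.0030447822077423405
1.16 [ 537.971 -159.536] [-3.262 -0.874 -0.002] turn 0.0
1.06 [ 530.231 -157.144] [-4.068 -0.788 -0.003] turn 0.1
0.96 [ 522.768 -153.991] [-4.878 -0.783 -0.003] turn 0.2
0.86 [ 515.657 -150.109] [-5.685 -0.858 -0.004] turn 0.30000000000000004
0.76 [ 508.969 -145.537] [-6.48  -1.014 -0.004] turn 0.4
0.66 [ 502.771 -140.319] [-7.255 -1.248 -0.005] turn 0.5
0.56 [ 497.125 -134.509] [-8.003 -1.559 -0.005] turn 0.6000000000000001
0.46 [ 492.087 -128.165] [-8.717 -1.943 -0.006] turn 0.7000000000000001
0.36 [ 487.708 -121.349] [-9.389 -2.396 -0.006] turn 0.8
0.26 [ 484.031 -114.13 ] [-10.012  -2.913  -0.007] turn 0.9
0.16 [ 481.093 -106.579] [-10.58   -3.491  -0.007] turn 1.0
```

>>> {"fn": "drive_tool", "kwargs": {"plan": "-1 -1.2 -0.4 0 0; -1 -2.2 -0.7 0 0; -1 -2.5 -0.8 0 0; -1 -2.7 -0.8 0 0; -1 -2.9 -0.8 0 0; -1 -3.1 -0.8 0 0; -1 -3.3 -0.8 0 0; -1 -3.5 -0.8 0 0.04"}}

```text
t: 3.1
eef_pos: [535.7, -159.0, 184.5]
ee_rot: [[0.902, -0.432, 0.0], [-0.432, -0.902, -0.001], [0.001, 0.001, -1.0]]
wrist_force: [0.1, -1.7, 0.4]
finger_gap: -0.003
finger_force: 1.0
```

```bash
cat >> h.py <<'E'
def table(phi0,n,step,r=80,off=13,C=(558,-81)):
    s=robot.sense();R=s['ee_rot'];p=s['eef_pos']
    b=np.array(p[:2])-C; print('r,phi of tcp',np.hypot(*b),np.arctan2(-b[1],-b[0]))
    for k in range(n):
        phi=phi0-step*k
        a=np.array([-np.cos(phi),-np.sin(phi)]);t=np.array([a[1],-a[0]])
        q=np.array(C)+r*a-t*off
        print(round(phi,3),R.T@np.r_[q-p[:2],0]/10)
E
python3 -c "
from h import *
st();table(1.1,12,.06)"
```

```text
t 3.1 pos [ 535.66  -158.987  184.478] xdir deg -25.576633150851187 zaxis [ 0.    -0.001 -1.   ] q [-0.421 -0.072  1.816 -0.001  1.397  1.596] F [ 0.115 -1.67   0.446] ff 0.9792816237313673 gap -0.0028575378073089405
r,phi of tcp 81.12405420693179 1.2918117329508343
1.1 [-0.247  0.03  -0.   ]
1.04 [-0.731  0.082 -0.   ]
0.98 [-1.216  0.105 -0.001]
0.92 [-1.703  0.098 -0.001]
0.86 [-2.188  0.063 -0.002]
0.8 [-2.67  -0.002 -0.002]
0.74 [-3.147 -0.095 -0.002]
0.68 [-3.617 -0.217 -0.003]
0.62 [-4.08  -0.367 -0.003]
0.56 [-4.533 -0.544 -0.004]
0.5 [-4.974 -0.748 -0.004]
0.44 [-5.402 -0.979 -0.005]
```

>>> {"fn": "drive_tool", "kwargs": {"plan": "-1 -0.4 0 0 0.03; -1 -0.8 0 0 0.09; -1 -1.3 0 0 0.15; -1 -1.8 0 0 0.21; -1 -2.3 0 0 0.27; -1 -2.8 -0.1 0 0.33; -1 -3.3 -0.2 0 0.39; -1 -3.7 -0.3 0 0.44"}}

```text
t: 4.1
eef_pos: [503.5, -139.7, 184.4]
ee_rot: [[0.632, -0.775, 0.001], [-0.775, -0.632, 0.0], [0.0, -0.001, -1.0]]
wrist_force: [1.7, -0.8, -0.6]
finger_gap: 0.001
finger_force: 1.0
```

```bash
python3 -c "
from h import *
s=snap('top','top1.png');st();table(.66,14,.04)
print(proj(s,[558,-81,215]))
for phi in (.5,.6,.7,.8,.9,1.0): print(phi,proj(s,[558-112*np.cos(phi),-81-112*np.sin(phi),218]))
a=cv2.imread('pics/top1.png')[150:290,240:400];cv2.imwrite('pics/c2.png',cv2.resize(a,None,fx=4,fy=4,interpolation=cv2.INTER_CUBIC))"
```

```text
t 4.15 pos [ 503.142 -139.391  184.315] xdir deg -50.878777186189765 zaxis [ 0.     0.001 -1.   ] q [-0.413 -0.162  1.899  0.001  1.405  2.045] F [ 0.674 -1.208  1.053] ff 0.5575624667108059 gap -0.0008020575032486959
r,phi of tcp 80.11775082784867 0.8165840404654843
0.66 [ 0.049  0.087 -0.   ]
0.62 [-0.273  0.126  0.   ]
0.58 [-0.596  0.151  0.   ]
0.54 [-0.92   0.163  0.   ]
0.5 [-1.245  0.163  0.   ]
0.46 [-1.568  0.149  0.   ]
0.42 [-1.892  0.123  0.001]
0.38 [-2.213  0.084  0.001]
0.34 [-2.533  0.031  0.001]
0.3 [-2.851 -0.034  0.001]
0.26 [-3.166 -0.111  0.001]
0.22 [-3.477 -0.201  0.001]
0.18 [-3.785 -0.304  0.001]
0.14 [-4.088 -0.419  0.002]
[319.421 211.728]
0.5 [342.362 253.108]
0.6 [346.394 250.635]
0.7 [350.152 247.772]
0.8 [353.599 244.547]
0.9 [356.701 240.994]
1.0 [359.425 237.149]
```

View pics/c2.png

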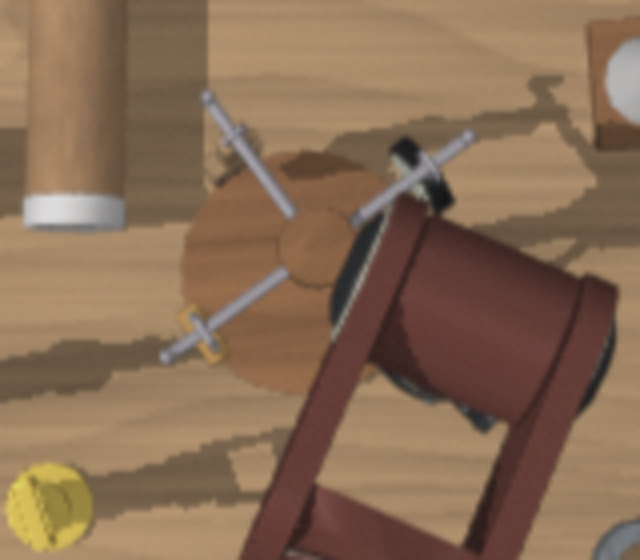

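>>> {"fn": "drive_tool", "kwargs": {"plan": "-1 -0.2 0.1 0 0.02; -1 -0.4 0.1 0 0.04; -1 -0.6 0.1 0 0.06; -1 -0.8 0.1 0 0.08; -1 -0.9 0.1 0 0.1; -1 -1 0.1 0 0.11; -1 -1.1 0.1 0 0.12; -1 -1.2 0.1 0 0.13"}}

```text
t: 5.15
eef_pos: [495.0, -131.3, 184.3]
ee_rot: [[0.527, -0.85, -0.0], [-0.85, -0.527, -0.0], [-0.0, 0.0, -1.0]]
wrist_force: [-0.0, -2.5, 1.1]
finger_gap: -0.002
finger_force: 0.9
```

```bash
cat >> h.py <<'E'
def ft():
    s=robot.sense();print('F tool',s['ee_rot'].T@s['wrist_force'],'torque',s['ft_torque'])
E
python3 -c "
from h import *
st();ft();table(.54,12,.04)"
```

```text
t 5.15 pos [ 495.029 -131.3    184.302] xdir deg -58.20480475302751 zaxis [-0. -0. -1.] q [-0.405 -0.188  1.921 -0.     1.408  2.182] F [-0.048 -2.547  1.07 ] ff 0.940694734454155 gap -0.0023784908660323366
F tool [ 2.139  1.383 -1.07 ] torque [-0.241 -0.09  -0.054]
r,phi of tcp 80.59422764173404 0.6739932062374783
0.54 [ 0.223  0.016 -0.   ]
0.5 [-0.098  0.057  0.   ]
0.46 [-0.421  0.085  0.   ]
0.42 [-0.745  0.1    0.   ]
0.38 [-1.069  0.102  0.   ]
0.34 [-1.393  0.091  0.   ]
0.3 [-1.717  0.067  0.   ]
0.26 [-2.039  0.03   0.   ]
0.22 [-2.359 -0.02   0.   ]
0.18 [-2.677 -0.082  0.   ]
0.14 [-2.993 -0.157  0.   ]
0.1 [-3.305 -0.245  0.   ]
```

>>> {"fn": "drive_tool", "kwargs": {"plan": "-1 -0.07 0 0 0.01; -1 -0.14 0 0 0.02; -1 -0.21 0 0 0.03; -1 -0.28 0 0 0.04; -1 -0.34 0 0 0.04; -1 -0.4 0 0 0.05; -1 -0.4 0 0 0.05; -1 -0.4 0 0 0.05"}}

```text
t: 6.15
eef_pos: [493.0, -127.8, 184.2]
ee_rot: [[0.484, -0.875, -0.0], [-0.875, -0.484, 0.0], [-0.0, 0.0, -1.0]]
wrist_force: [-0.7, -1.4, 0.4]
finger_gap: -0.0
finger_force: 0.8
```

```bash
python3 -c "
from h import *
st();ft()"
```

```text
t 6.15 pos [ 492.953 -127.814  184.213] xdir deg -61.03114382597006 zaxis [-0.  0. -1.] q [-0.4   -0.195  1.928  0.     1.409  2.236] F [-0.655 -1.383  0.426] ff 0.7556209154427052 gap -0.0001731731996877673
F tool [ 0.893  1.243 -0.426] torque [-0.321  0.076 -0.031]
```

>>> {"fn": "drive_tool", "kwargs": {"plan": "-1 -0.08 0 0 0.01; -1 -0.16 0 0 0.02; -1 -0.24 0 0 0.03; -1 -0.32 0 0 0.04; -1 -0.4 0 0 0.05; -1 -0.48 0 0 0.06; -1 -0.5 0 0 0.06; -1 -0.5 0 0 0.06"}}

```text
t: 7.15
eef_pos: [490.6, -123.5, 184.3]
ee_rot: [[0.431, -0.902, -0.0], [-0.902, -0.431, 0.0], [-0.0, 0.0, -1.0]]
wrist_force: [-1.5, -2.6, -0.3]
finger_gap: -0.003
finger_force: 0.8
```

>>> {"fn": "drive_tool", "kwargs": {"plan": "-1 -0.08 0 0 0.01; -1 -0.16 0 0 0.02; -1 -0.24 0 0 0.03; -1 -0.32 0 0 0.04; -1 -0.4 0 0 0.05; -1 -0.48 0 0 0.06; -1 -0.5 0 0 0.06; -1 -0.5 0 0 0.06"}}

```text
t: 8.15
eef_pos: [488.4, -118.9, 184.3]
ee_rot: [[0.376, -0.927, -0.0], [-0.927, -0.376, 0.0], [-0.0, -0.0, -1.0]]
wrist_force: [-0.2, -1.6, -0.8]
finger_gap: -0.002
finger_force: 0.8
```

>>> {"fn": "drive_tool", "kwargs": {"plan": "-1 -0.08 0 0 0.01; -1 -0.16 0 0 0.02; -1 -0.24 0 0 0.03; -1 -0.32 0 0 0.04; -1 -0.4 0 0 0.05; -1 -0.48 0 0 0.06; -1 -0.5 0 0 0.06; -1 -0.5 0 0 0.06"}}

```text
t: 9.15
eef_pos: [486.6, -114.3, 184.3]
ee_rot: [[0.32, -0.947, 0.0], [-0.947, -0.32, 0.0], [-0.0, -0.0, -1.0]]
wrist_force: [-1.7, -1.4, 0.0]
finger_gap: -0.002
finger_force: 0.8
```

>>> {"fn": "drive_tool", "kwargs": {"plan": "-1 -0.08 0 0 0.01; -1 -0.16 0 0 0.02; -1 -0.24 0 0 0.03; -1 -0.32 0 0 0.04; -1 -0.4 0 0 0.05; -1 -0.48 0 0 0.06; -1 -0.5 0 0 0.06; -1 -0.5 0 0 0.06"}}

```text
t: 10.15
eef_pos: [485.0, -109.6, 184.3]
ee_rot: [[0.263, -0.965, 0.0], [-0.965, -0.263, 0.0], [-0.0, -0.0, -1.0]]
wrist_force: [-1.7, -2.6, -0.4]
finger_gap: 0.002
finger_force: 0.9
```

```bash
python3 -c "
from h import *
st();ft();table(.3,8,.04,off=15)"
```

```text
t 10.15 pos [ 484.957 -109.579  184.287] xdir deg -74.78041139397003 zaxis [ 0.  0. -1.] q [-0.372 -0.227  1.954  0.     1.414  2.504] F [-1.677 -2.588 -0.447] ff 0.8552561514079571 gap 0.0015814747493461609
F tool [2.057 2.297 0.447] torque [-0.333  0.177  0.045]
r,phi of tcp 78.4347887857739 0.37294570599380017
0.3 [ 0.934  0.145 -0.   ]
0.26 [ 0.615  0.21  -0.   ]
0.22 [ 0.293  0.262 -0.   ]
0.18 [-0.03   0.301 -0.   ]
0.14 [-0.354  0.327  0.   ]
0.1 [-0.68   0.339  0.   ]
0.06 [-1.005  0.339  0.   ]
0.02 [-1.33   0.326  0.   ]
```

>>> {"fn": "drive_tool", "kwargs": {"plan": "-1 -0.08 0 0 0.01; -1 -0.16 0 0 0.02; -1 -0.24 0 0 0.03; -1 -0.32 0 0 0.04; -1 -0.4 0 0 0.05; -1 -0.48 0 0 0.06; -1 -0.5 0 0 0.06; -1 -0.5 0 0 0.06"}}

```text
t: 11.15
eef_pos: [483.7, -104.7, 184.3]
ee_rot: [[0.204, -0.979, 0.0], [-0.979, -0.204, 0.0], [-0.0, -0.0, -1.0]]
wrist_force: [-0.7, -1.4, -0.1]
finger_gap: -0.004
finger_force: 0.9
```

>>> {"fn": "drive_tool", "kwargs": {"plan": "-1 -0.08 0 0 0.01; -1 -0.16 0 0 0.02; -1 -0.24 0 0 0.03; -1 -0.32 0 0 0.04; -1 -0.4 0 0 0.05; -1 -0.48 0 0 0.06; -1 -0.5 0 0 0.06; -1 -0.5 0 0 0.06"}}

```text
t: 12.15
eef_pos: [482.7, -101.2, 184.4]
ee_rot: [[0.144, -0.99, 0.0], [-0.99, -0.144, -0.003], [0.003, 0.0, -1.0]]
wrist_force: [-1.4, -7.2, -0.5]
finger_gap: -0.001
finger_force: 3.6
```

>>> {"fn": "drive_tool", "kwargs": {"plan": "-1 -0.03 0 0 0; -1 -0.06 0 0 0; -1 -0.09 0 0 0; -1 -0.09 0 0 0; -1 -0.09 0 0 0; -1 -0.09 0 0 0; -1 -0.09 0 0 0; -1 -0.09 0 0 0"}}

```text
t: 13.15
eef_pos: [482.6, -101.0, 184.6]
ee_rot: [[0.144, -0.99, 0.001], [-0.99, -0.144, -0.005], [0.005, 0.0, -1.0]]
wrist_force: [0.0, -9.4, -1.5]
finger_gap: 0.005
finger_force: 4.7
```

>>> {"fn": "drive_tool", "kwargs": {"plan": "-1 -0.03 0 0 0; -1 -0.05 0 0 0; -1 -0.05 0 0 0; -1 -0.05 0 0 0; -1 -0.05 0 0 0; -1 -0.05 0 0 0; -1 -0.05 0 0 0; -1 -0.05 0 0 0"}}

```text
t: 14.15
eef_pos: [482.6, -100.9, 184.6]
ee_rot: [[0.144, -0.99, 0.001], [-0.99, -0.144, -0.006], [0.006, 0.0, -1.0]]
wrist_force: [-1.0, -10.2, -1.9]
finger_gap: 0.001
finger_force: 5.3
```

```bash
python3 -c "
from h import *
st();ft()"
```

```text
t 14.15 pos [ 482.63  -100.912  184.588] xdir deg -81.72335537817285 zaxis [ 0.001 -0.006 -1.   ] q [-0.354 -0.239  1.964 -0.005  1.414  2.644] F [ -1.048 -10.203  -1.941] ff 5.3219726867973804 gap 0.0014350720718659142
F tool [9.935 2.506 1.999] torque [-1.711  0.19  -0.003]
```

Stop found at about 0.07 rad, leaned on for over 1.5 s at 9–10 N. Backing off and going up towards the pump, opening the fingers.

>>> {"fn": "drive_tool", "kwargs": {"plan": "-1 1 0 0 0; -1 3 0 0 0; -1 3 0 -5 0; -1 3 0 -10.5 0; -1 -1 0 -12 -0.15; 0 -7 0 -12 -0.33; 1 -13 0 -12 -0.51; 1 -19 0 -12 -0.69"}}

```text
t: 15.15
eef_pos: [455.0, 90.8, 304.8]
ee_rot: [[0.745, -0.667, 0.001], [-0.667, -0.745, 0.001], [0.0, -0.002, -1.0]]
wrist_force: [0.9, -0.0, -0.3]
finger_gap: 0.637
finger_force: 0.0
```

Run:
```python
from h import *
st()
print('to pump',rel([475,174,250]))
s=snap('top','top2.png');S=snap('side','side2.png')
for phi in (0,.1,.2): print(phi,proj(s,[558-112*np.cos(phi),-81-112*np.sin(phi),218]))
a=cv2.imread('pics/top2.png')[160:290,190:390];A=cv2.resize(a,(800,520),interpolation=cv2.INTER_CUBIC);cv2.imwrite('pics/c3.png',A)
```

```text
t 15.15 pos [454.958  90.781 304.751] xdir deg -41.83931536198818 zaxis [ 0.001  0.001 -1.   ] q [ 0.036 -0.379  1.875  0.001  1.644  2.337] F [ 0.871 -0.046 -0.297] ff 0.0 gap 0.6373173551877072
to pump [-4.059 -7.528  5.487]
0 [319.622 258.866]
0.1 [324.361 258.642]
0.2 [329.052 257.945]
```

View pics/c3.png

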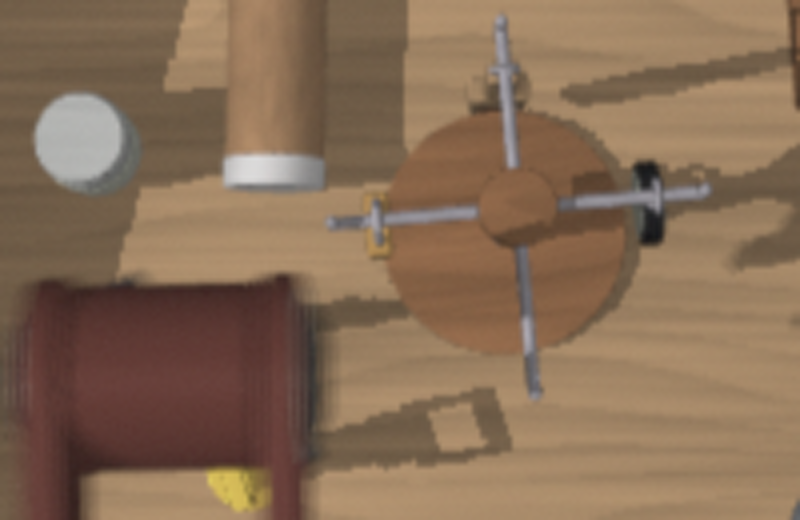

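Hook tip now at crop (535,395), which is image (323.8,258.8), so the hook points 0.087 rad right of -x. It stayed at the stop. The yellow pump is near my path, but low. Hovering over the black pump.

>>> {"fn": "drive_tool", "kwargs": {"plan": "1 -2 -3.7 0 -0.17; 1 -4.1 -7.5 2 -0.34; 1 -4.1 -7.5 6 -0.5; 1 -4.1 -7.5 10 -0.66; 1 -4.1 -7.5 12 -0.66; 1 -4.1 -7.5 12 -0.66; 1 -4.1 -7.5 12 -0.66; 1 -4.1 -7.5 12 -0.66"}}

```text
t: 16.25
eef_pos: [476.0, 172.7, 186.5]
ee_rot: [[0.997, -0.076, 0.004], [-0.076, -0.997, 0.001], [0.003, -0.001, -1.0]]
wrist_force: [-0.3, -0.0, 0.6]
finger_gap: 1.0
finger_force: 0.0
```

Run:
```python
from h import *
st()
print('to pump',rel([475,174,107]))
S=snap('side','side3.png')
for k in(-1,1): print(proj(S,[475,174+23*k,150]))
a=cv2.imread('pics/side3.png')[180:310,190:330];A=cv2.resize(a,None,fx=4.2,fy=4.2,interpolation=cv2.INTER_CUBIC);cv2.imwrite('pics/c4.png',A)
```

```text
t 16.25 pos [476.008 172.667 186.477] xdir deg -4.363442515358601 zaxis [ 0.004  0.001 -1.   ] q [ 0.201 -0.207  1.934  0.     1.411  1.848] F [-0.322 -0.012  0.601] ff 0.0 gap 1.0004715089905516
to pump [-0.138 -0.117  7.947]
[252.96  245.002]
[238.745 251.411]
```

View pics/c4.png

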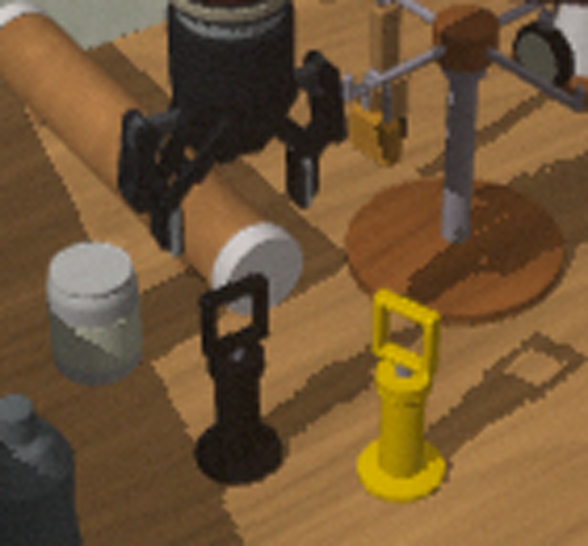

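The open fingers (crop (170,240) and (302,190)) stand either side of the loop at (235,300). Going down and closing.

>>> {"fn": "drive_tool", "kwargs": {"plan": "1 -0.1 -0.1 3 0; 1 -0.1 -0.1 5.5 0; 1 -0.1 -0.1 7.9 0; 1 -0.1 -0.1 7.9 0; 0 -0.1 -0.1 7.9 0; -1 -0.1 -0.1 7.9 0; -1 -0.1 -0.1 7.9 0; -1 -0.1 -0.1 7.9 0"}}

```text
t: 17.3
eef_pos: [475.2, 174.2, 107.2]
ee_rot: [[0.997, -0.075, 0.003], [-0.075, -0.997, 0.001], [0.003, -0.002, -1.0]]
wrist_force: [0.5, 1.5, 6.3]
finger_gap: 0.527
finger_force: 61.7
```

>>> {"fn": "drive_tool", "kwargs": {"plan": "-1 0 0 0 0; -1 0 0 0 0; -1 0 0 0 0; -1 0 0 -2 0; -1 0 0 -5 0; -1 0 0 -9 0; -1 0 0 -13 0; -1 0 0 -13 0"}}

```text
t: 18.3
eef_pos: [475.5, 173.9, 239.0]
ee_rot: [[0.997, -0.075, 0.007], [-0.075, -0.997, 0.001], [0.007, -0.001, -1.0]]
wrist_force: [-0.0, -0.0, -2.1]
finger_gap: 0.527
finger_force: 61.6
```

Run:
```python
from h import *
st()
S=snap('side','side4.png');T=snap('top','top4.png')
p=robot.sense()['eef_pos'];u,v=proj(S,p+[0,0,20]).astype(int);print(u,v)
a=cv2.imread('pics/side4.png')[v-60:v+90,u-70:u+70];A=cv2.resize(a,None,fx=4,fy=4,interpolation=cv2.INTER_CUBIC);cv2.imwrite('pics/c5.png',A)
```

```text
t 18.3 pos [475.546 173.892 238.963] xdir deg -4.30902855889822 zaxis [ 0.007  0.001 -1.   ] q [ 0.204 -0.246  1.878 -0.     1.502  1.85 ] F [-0.041 -0.021 -2.06 ] ff 61.623451709747314 gap 0.5270375634805665
245 217
```

View pics/c5.png

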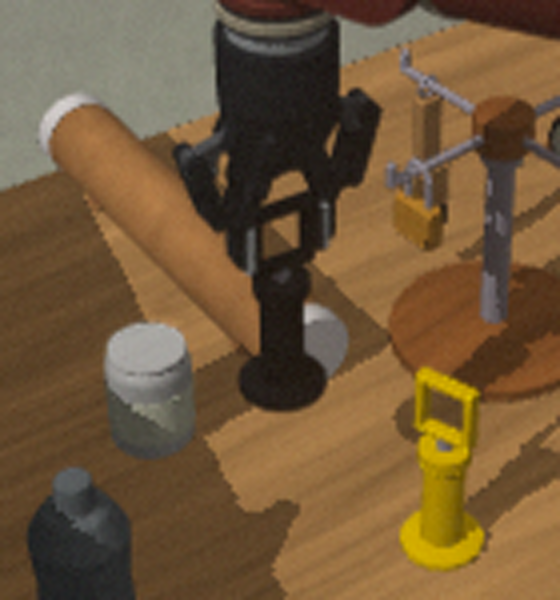

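Pump firmly gripped and upright: foot at crop (283,385), loop at (280,237) between the pads. I'll check slip numerically, then carry it over, raised above the yellow pump.

>>> {"fn": "drive_tool", "kwargs": {"plan": "-1 0 0 -2 0; -1 0 0 -4 -0.02; -1 -0.8 4 -4 -0.05; -1 -1.8 9 -4 -0.08; -1 -2.8 14 -4 -0.11; -1 -3.8 19 -4 -0.14; -1 -4.8 23.5 -4 -0.16; -1 -5.7 27.4 -4 -0.16"}}

```text
t: 19.4
eef_pos: [396.0, -96.9, 276.7]
ee_rot: [[0.996, 0.085, 0.002], [0.085, -0.996, -0.001], [0.002, 0.001, -1.0]]
wrist_force: [0.4, 0.4, -1.4]
finger_gap: 0.529
finger_force: 62.0
```

Run:
```python
from h import *
st()
S=snap('side','side5.png');p=robot.sense()['eef_pos']
print('foot pred',proj(S,p-[0,0,107.2]),'loop pred',proj(S,p+[0,0,17.8]))
print('pre',rel([398.6,-94.9,190]))
px=S['pixels'];m=(px.max(2)<50).astype(np.uint8)
u,v=proj(S,p-[0,0,60]).astype(int)
for r in m[v-45:v+35,u-22:u+22]: print(''.join('#' if q else '.' for q in r))
print(u-22,v-45)
```

```text
t 19.4 pos [395.97  -96.862 276.718] xdir deg 4.870476864774203 zaxis [ 0.002 -0.001 -1.   ] q [-0.423 -0.529  2.025 -0.     1.643  1.063] F [ 0.355  0.431 -1.384] ff 62.04119324684143 gap 0.5286353472632066
foot pred [341.442 221.537] loop pred [345.671 184.733]
pre [ 0.408 -0.547  8.667]
................#####################....##.
...............######################....#..
.......#.....########################...##..
............#########################.####..
...........###############################..
........#.###############################...
.........########......##################...
.........##########.....################....
........#############.####...#########......
........#################....########.......
........#################.....######........
........#########....####...########........
.........#######.....##############.........
.........#######.....############...........
.........#######....#############...........
.........########################...........
.........########################...........
..........#############....######...........
[... 2098 characters left out ...]
.................
............................................
............................................
............................................
............................................
............................................
............................................
............................................
............................................
............................................
............................................
............................................
............................................
............................................
............................................
............................................
320 163
```

>>> {"fn": "drive_tool", "kwargs": {"plan": "-1 0.4 -0.5 3 0; -1 0.4 -0.5 6 0; -1 0.4 -0.5 8.3 0; -1 0.4 -0.5 8.3 0; -1 0.4 -0.5 8.3 0; -1 0.4 -0.5 8.3 0; -1 0.4 -0.5 8.3 0; -1 0.4 -0.5 8.3 0"}}

```text
t: 20.45
eef_pos: [400.2, -90.0, 192.8]
ee_rot: [[0.996, 0.085, 0.001], [0.085, -0.996, -0.0], [0.001, 0.0, -1.0]]
wrist_force: [-0.0, 0.0, -1.1]
finger_gap: 0.529
finger_force: 62.4
```

Run:
```python
from h import *
st()
S=snap('side','side6.png');p=robot.sense()['eef_pos'];c=p+[0,0,17.8]
C=np.array([558,-81,0.]);phi=.087;a=np.array([-np.cos(phi),-np.sin(phi),0])
t=np.array([-a[1],a[0],0]);d=c-C;print('r',d@a,'lat',d@t,'dz',c[2]-200)
print('hook end pred',proj(S,C+112*a+[0,0,218]),'bend',proj(S,C+112*a+[0,0,200]))
print('loop inner corners',[proj(S,c+[0,y,z]).round(1) for y in(-16,16) for z in(-18,18)])
print('pump top pred',proj(S,c+[0,0,25]))
x0,y0=290,150
A=cv2.imread('pics/side6.png')[y0:y0+90,x0:x0+100];A=cv2.resize(A,None,fx=6,fy=6,interpolation=cv2.INTER_CUBIC);cv2.imwrite('pics/c6.png',A)
```

```text
t 20.45 pos [400.16  -90.039 192.784] xdir deg 4.8574726094449785 zaxis [ 0.001 -0.    -1.   ] q [-0.403 -0.481  2.131  0.     1.491  1.083] F [-0.017  0.023 -1.132] ff 62.38719820976257 gap 0.5286875048526936
r 158.11030105748154 lat -4.758363407629274 dz 10.400196390165803
hook end pred [328.321 200.322] bend [327.847 205.467]
loop inner corners [array([342.4, 213.5]), array([343.6, 203.2]), array([334.1, 217.4]), array([335.1, 207. ])]
pump top pred [339.638 202.992]
```

View pics/c6.png

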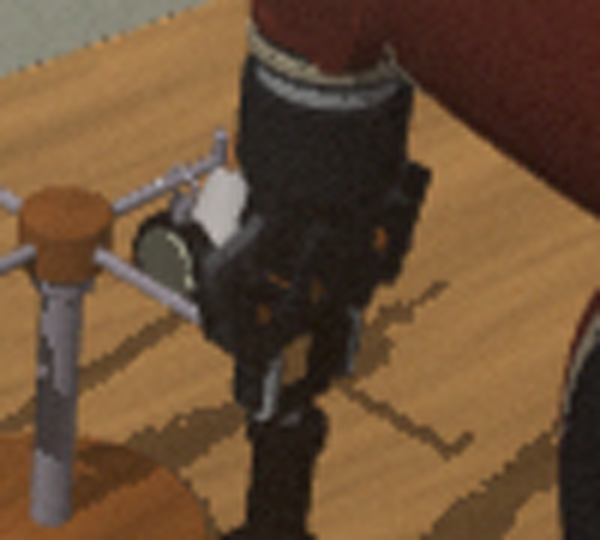

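The opening is seen at image (339,210) against a prediction of (338.8,210.3), so it has not slipped. Correcting 5 mm sideways and 2 mm down, then moving in.

>>> {"fn": "drive_tool", "kwargs": {"plan": "-1 0.2 0.3 0.1 0; -1 0.8 0.48 0.2 0; -1 1.6 0.48 0.2 0; -1 2.4 0.48 0.2 0; -1 3 0.48 0.2 0; -1 3.5 0.48 0.2 0; -1 4 0.48 0.2 0; -1 4.4 0.48 0.2 0"}}

```text
t: 21.5
eef_pos: [444.5, -91.0, 190.3]
ee_rot: [[0.996, 0.085, -0.0], [0.085, -0.996, 0.0], [-0.0, -0.0, -1.0]]
wrist_force: [0.1, -0.6, -2.6]
finger_gap: 0.531
finger_force: 62.4
```

```bash
cat >> h.py <<'E'
def hk():
    s=robot.sense();c=s['eef_pos']+[0,0,17.8]
    C=np.array([558,-81,0.]);phi=.087;a=np.array([-np.cos(phi),-np.sin(phi),0])
    t=np.array([-a[1],a[0],0]);d=c-C;print('r',d@a,'lat',d@t,'dz',c[2]-200)
E
python3 -c "
from h import *
st();hk()"
```

```text
t 21.5 pos [444.495 -90.969 190.29 ] xdir deg 4.861075671825564 zaxis [-0.  0. -1.] q [-0.366 -0.35   2.042 -0.     1.45   1.12 ] F [ 0.097 -0.585 -2.614] ff 62.42705583572388 gap 0.5314265515003179
r 113.9417979980653 lat 0.06902576254183546 dz 8.089948125839925
```

Centred with no contact force. Moving in another 31 mm to r≈83.

>>> {"fn": "drive_tool", "kwargs": {"plan": "-1 0.4 0 0 0; -1 0.8 0 0 0; -1 1.2 0 0 0; -1 1.7 0 0 0; -1 2.2 0 0 0; -1 2.7 0 0 0; -1 3.1 0 0 0; -1 3.1 0 0 0"}}

```text
t: 22.5
eef_pos: [475.3, -88.4, 190.3]
ee_rot: [[0.996, 0.085, -0.0], [0.085, -0.996, 0.0], [-0.0, -0.0, -1.0]]
wrist_force: [-0.3, 0.8, -1.6]
finger_gap: 0.53
finger_force: 62.4
```

>>> {"fn": "drive_tool", "kwargs": {"plan": "-1 0 0 0.3 0; -1 0 0 0.6 0; -1 0 0 0.9 0; -1 0 0 1.2 0; -1 0 0 1.4 0; -1 0 0 1.6 0; -1 0 0 1.7 0; -1 0 0 1.7 0"}}

```text
t: 23.5
eef_pos: [475.1, -88.4, 173.2]
ee_rot: [[0.996, 0.085, -0.0], [0.085, -0.996, 0.0], [-0.0, -0.0, -1.0]]
wrist_force: [0.1, -0.6, -2.0]
finger_gap: 0.533
finger_force: 62.4
```

```bash
python3 -c "
from h import *
st();hk()"
```

```text
t 23.5 pos [475.081 -88.365 173.245] xdir deg 4.860922003924878 zaxis [-0.  0. -1.] q [-0.338 -0.254  1.996  0.     1.4    1.148] F [ 0.103 -0.575 -1.972] ff 62.443989515304565 gap 0.5332840150129139
r 83.24551710420765 lat 0.13233590871495338 dz -8.955486569853889
```

>>> {"fn": "drive_tool", "kwargs": {"plan": "-1 0 0 0.1 0; -1 0 0 0.2 0; -1 0 0 0.3 0; -1 0 0 0.38 0; -1 0 0 0.44 0; -1 0 0 0.5 0; -1 0 0 0.5 0; -1 0 0 0.5 0"}}

```text
t: 24.5
eef_pos: [475.1, -88.4, 168.3]
ee_rot: [[0.996, 0.085, -0.0], [0.085, -0.996, 0.0], [-0.0, -0.0, -1.0]]
wrist_force: [0.3, 0.0, -1.5]
finger_gap: 0.527
finger_force: 62.4
```

>>> {"fn": "drive_tool", "kwargs": {"plan": "-1 0 0 0.03 0; -1 0 0 0.06 0; -1 0 0 0.09 0; -1 0 0 0.12 0; -1 0 0 0.15 0; -1 0 0 0.15 0; -1 0 0 0.15 0; -1 0 0 0.15 0"}}

```text
t: 25.5
eef_pos: [475.1, -88.5, 167.1]
ee_rot: [[0.996, 0.085, -0.0], [0.085, -0.996, -0.0], [-0.0, 0.0, -1.0]]
wrist_force: [-4.3, 0.8, 5.2]
finger_gap: 0.53
finger_force: 63.0
```

Bearing on the hook with about 7 N. Pressing a touch more and holding.

>>> {"fn": "drive_tool", "kwargs": {"plan": "-1 0 0 0.02 0; -1 0 0 0.03 0; -1 0 0 0.03 0; -1 0 0 0.03 0; -1 0 0 0.03 0; -1 0 0 0.03 0; -1 0 0 0.03 0; -1 0 0 0.03 0"}}

```text
t: 26.5
eef_pos: [475.0, -88.4, 166.9]
ee_rot: [[0.996, 0.085, -0.0], [0.085, -0.996, -0.0], [-0.0, 0.0, -1.0]]
wrist_force: [-4.4, 0.5, 5.5]
finger_gap: 0.53
finger_force: 63.1
```

Run:
```python
from h import *
st();hk();snap('top','top7.png')
S=snap('side','side7.png')
x0,y0=260,150
A=cv2.imread('pics/side7.png')[y0:y0+100,x0:x0+110];A=cv2.resize(A,None,fx=6,fy=6,interpolation=cv2.INTER_CUBIC);cv2.imwrite('pics/c7.png',A)
```

```text
t 26.5 pos [475.043 -88.44  166.931] xdir deg 4.861713271456748 zaxis [-0. -0. -1.] q [-0.338 -0.248  2.002 -0.     1.388  1.148] F [-4.415  0.535  5.528] ff 63.10501456260681 gap 0.5299899841553595
r 83.28930613623042 lat 0.20359754290773288 dz -15.2691653555232
```

View pics/c7.png

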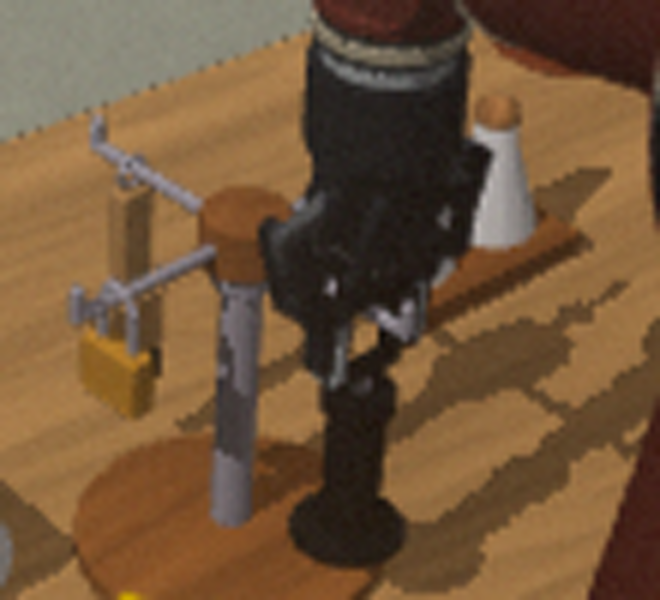

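The arm's end (crop (400,320)) shows through the loop, and the pump hangs straight. Easing off, opening, then straight up.

>>> {"fn": "drive_tool", "kwargs": {"plan": "-1 0 0 -0.08 0; 0 0 0 -0.1 0; 0.3 0 0 -0.1 0; 0.6 0 0 -0.1 0; 0.8 0 0 -0.1 0; 0.8 0 0 -0.1 0; 0.8 0 0 -0.1 0; 0.8 0 0 -0.1 0"}}

```text
t: 27.6
eef_pos: [475.1, -88.4, 167.5]
ee_rot: [[0.996, 0.085, 0.0], [0.085, -0.996, -0.0], [0.0, 0.0, -1.0]]
wrist_force: [-0.7, -0.5, -0.2]
finger_gap: 0.902
finger_force: 0.0
```

>>> {"fn": "drive_tool", "kwargs": {"plan": "0.8 0 0 -0.5 0; 0.8 0 0 -1.5 0; 0.8 0 0 -3 0; 0.8 0 0 -6 0; 0.8 0 0 -10 0; 0.8 0 0 -14 0; 0.8 -5 0 -15 0; 0.8 -8 0 -15 0"}}

```text
t: 28.6
eef_pos: [394.8, -95.4, 320.6]
ee_rot: [[0.996, 0.085, 0.004], [0.085, -0.996, -0.002], [0.004, 0.002, -1.0]]
wrist_force: [-0.2, -1.2, 0.1]
finger_gap: 0.897
finger_force: 0.0
```

Run:
```python
from h import *
st();T=snap('top','top8.png')
S=snap('side','side8.png')
A=cv2.imread('pics/side8.png')[150:250,260:370];A=cv2.resize(A,None,fx=4,fy=4,interpolation=cv2.INTER_CUBIC)
B=cv2.imread('pics/top8.png')[170:270,270:360];B=cv2.resize(B,None,fx=4,fy=4,interpolation=cv2.INTER_CUBIC)
cv2.imwrite('pics/c8.png',np.hstack([A,B]))
```

```text
t 28.6 pos [394.838 -95.432 320.62 ] xdir deg 4.8659850519583685 zaxis [ 0.004 -0.002 -1.   ] q [-0.421 -0.54   1.961 -0.     1.716  1.065] F [-0.173 -1.166  0.114] ff 0.0 gap 0.8973876850845667
```

View pics/c8.png

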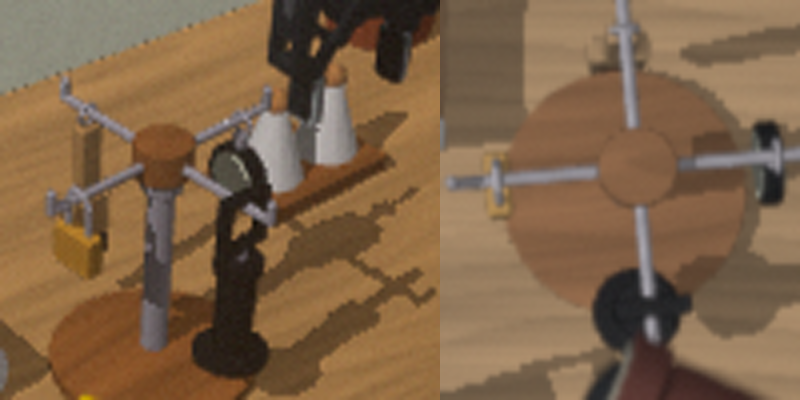

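The pump hangs by its loop (crop (240,225)) on the hook, which is still at the front. Letting it settle, then checking that it is still.

>>> {"fn": "drive_tool", "kwargs": {"plan": "0.8 0 0 -2 0; 0.8 0 0 -2 0; 0.8 0 0 -2 0; 0.8 0 0 -2 0; 0.8 0 0 -2 0; 0.8 0 0 -2 0; 0.8 0 0 -2 0; 0.8 0 0 -2 0"}}

```text
t: 29.7
eef_pos: [395.4, -95.2, 337.5]
ee_rot: [[0.996, 0.085, -0.0], [0.085, -0.996, 0.0], [-0.0, -0.0, -1.0]]
wrist_force: [-0.0, 0.6, -0.4]
finger_gap: 0.898
finger_force: 0.0
```

>>> {"fn": "drive_tool", "kwargs": {"plan": "0.8 0 0 0 0; 0.8 0 0 0 0; 0.8 0 0 0 0; 0.8 0 0 0 0; 0.8 0 0 0 0; 0.8 0 0 0 0; 0.8 0 0 0 0; 0.8 0 0 0 0"}}

```text
t: 30.7
eef_pos: [395.4, -95.2, 337.5]
ee_rot: [[0.996, 0.085, -0.0], [0.085, -0.996, 0.0], [-0.0, -0.0, -1.0]]
wrist_force: [0.4, 0.0, 0.6]
finger_gap: 0.899
finger_force: 0.0
```

Run:
```python
from h import *
g=[]
for k in range(5):
    p=robot.snapshot('side')['pixels'][190:250,300:335]; m=(p.max(2)<45)
    k_,l,st_,c=cv2.connectedComponentsWithStats(m.astype(np.uint8)); i=1+st_[1:,4].argmax(); print(st_[i],c[i])
for r in (l==i): print(''.join('#' if q else '.' for q in r))
```

```text
[  8   0  19  54 463] [18.54859611 32.2462203 ]
[  8   0  19  54 457] [18.49890591 32.24726477]
[  8   0  19  54 455] [18.56483516 32.09450549]
[  8   0  19  54 461] [18.43817787 32.38828633]
[  8   0  19  54 460] [18.39130435 32.77173913]
.....................###...........
......................###..........
......................###..........
.......................##..........
.......................##..........
.......................##..........
.......................##.#........
.....................######........
...................#####.##........
.................###.######........
...............#######..##.........
...............#####.....#.........
...............####................
...............###.................
...............###.................
...............##......#...........
...............##......###.........
...............##......###.........
..............###.....####.........
..............###...#####..........
..............##########...........
..............#########............
..............######..#............
..............######..###.......
[... 599 characters left out ...]
###.............
..............########.............
............##########.............
..........##############...........
..........###############..........
.........#################.........
........##################.........
........##################.........
.........####.#############........
.........####.#############........
.........#################.........
............############.#.........
.............###########...........
.................#####.............
...................................
...................................
...................................
...................................
...................................
...................................
```

Still and upright; handing in.

```bash
python3 -c "
from station import robot
print(robot.job_done())"
```

```text
the job is handed in; nothing more can be done
None
```

The job is handed in with no verdict shown. I pushed the carousel to its stop and leaned on it at 9–10 N for about 2 s. The black pump hung still and upright on the empty hook after about 7 N of pressing, and I saw nothing else disturbed.

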